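Lid the coffee jars and stand them on the cabinet

ROBOT

A 6-joint arm with a two-finger parallel gripper is mounted at the origin on the work surface. World frame = base frame: x ahead of the robot, y to its left, z up, the work surface at z = 0. Lengths are in m, angles in rad, forces in N, time in s.
With the tool pointing down it reaches from about 0.35 to 0.775 m from the base axis. Payload 7.3 kg.
Tool frame: the origin (TCP) lies midway between the tips of the shut fingers; the grasp point (between the pads) lies grasp_offset behind it (grasp_offset is the distance from the TCP to the grasp point, in m); z points along the fingers, y is the line along which they close (so a half turn about z gives the same grasp; the last joint's range is limited). The gripper opens to 92 mm and grips with 3 to 60 N. Pads are 19 mm wide; open, the fingers measure 130 mm over their backs; the gripper's body (75 mm by 190 mm) begins 47 mm behind the grasp point.
Start: joints at [-1.273, 0.342, 1.524, -0, 1.275, -0.146], TCP at [0.225, -0.474, 0.2] pointing down, gripper open.
Joint ranges: [-2.53, 2.53], [-0.77, 2.02], [0.04, 2.7], [-1, 4.14], [0.28, 2.66], [-3.11, 3.11]. Speed limits (rad/s): [2.57, 2.57, 3.14, 3.14, 3.14, 3.14].

INTERFACE

Orientations are given as [roll, pitch, yaw] about the fixed x, y, z axes, in that order (R = Rz(yaw) Ry(pitch) Rx(roll)).
In Python, from cell import * gives the robot as it stands.
- The arm moves only by the tool step_arm, never from a script. Its argument "plan" is a list of rows, each a list of 5 numbers: the closure, from -1 (fully open) to 1 (shut), then the shift along the tool's x, y, z in m, then the turn about the tool's z in rad. In form: [[hand, x, y, z, twist], ...]. A call has 1 to 20 rows; each row is the pose to reach, as a shift and turn from the pose commanded when the call began, along the tool's axes at that moment; what a row does not reach only later rows make up. A row lasts 1/8 s, in which the tool goes at most 62.5 mm and 10.7 degrees, less where a joint would pass 70% of its speed; a pose out of reach is approached as far as the arm can. A call with a gripper value outside its range is refused whole. The fingers move at their own pace and stop on an object; "grip_force" is the grip in N (left out, the last holds). Time passes only in rows, so rows that repeat a pose let the fingers close. It gives the time, the measured TCP pose, the force, the opening and the grip force at its end, in the units of the state.
- observe(): the state, without advancing time (a new reading comes with each control period).
- read_camera(name): name is "side" or "top" or "wrist"; returns a dict with "img" (420x560x3 uint8, red, green, blue), "range_z" (420x560 float32, m along the optical axis (not along the pixel's ray), 0 where there is no reading), "fx", "fy", "cx", "cy" (pixels), "k1" (the pictures are not rectified: a ray, as slopes to the right and down, at radius r is drawn at 1 + k1 r^2 times it, then the intrinsics apply), "R" (3x3) and "t" (3): a world point X has camera coordinates R X + t; the wrist camera has in their place "T_tool_cam" (4x4, takes a point from camera to tool coordinates, whose origin is the TCP and whose axes are the flange's). Camera axes: x right, y down, z forward; pixel columns grow to the right and rows downward; lengths in m; the calibration is good to about 2 mm. A picture is of the moment at which its call begins: read the wrist's pose just before it.
- hand_in(): hands the job in; it is judged then, once.
The state is a dict: "time": time; "qpos": joint angles; "qvel": joint speeds; "joint_efforts": joint torques, N m; "tool_pos": TCP position; "tool_rot": TCP orientation; "contact_force": force on the tool from outside, world axes, zero at the start; "torque": the same for the moment, N m; "opening": finger opening in m; "grip_force": force on a finger pad.
Only numpy, scipy, OpenCV 4.12 (cv2) and the standard library are available. Lean on these libraries where they do the work, as an engineer would, in place of code of your own. Each camera call takes 0.05 s, during which the arm holds its last target. There are 200 camera calls.

TASK

Put away the coffee jars after the morning brew: give every open jar on the tray one of the loose lids and press it down until it sits fully home and level on the rim, and stand the closed jars upright in a row on the narrow top of the little cabinet, between its rails. A lid left over may stay where it is; do not disturb the grinder, dripper, carafe and mug.

Things in the scene. Friction and masses are not known exactly. Their poses are not given: they have to be found in the camera images.
- jar0_c (a point): Open white stoneware jar, 56 mm diameter, 75 mm high, wall 4.5 mm, mouth 47 mm, 0.2-0.4 kg. Point: on its axis half-way up (37.5 mm above its foot); z up its axis. Four dark rubber seal blocks stand 7 mm proud of the rim and hold a loose lid up; each sinks flush under about 2 N (7-8 N for all four, pressed over the middle) and stays down. All alike; in some starts one is absent (None).
- jar1_c (a point): Open white stoneware jar, 56 mm diameter, 75 mm high, wall 4.5 mm, mouth 47 mm, 0.2-0.4 kg. Point: on its axis half-way up (37.5 mm above its foot); z up its axis. Four dark rubber seal blocks stand 7 mm proud of the rim and hold a loose lid up; each sinks flush under about 2 N (7-8 N for all four, pressed over the middle) and stays down. All alike; in some starts one is absent (None).
- jar2_c (a point): Open white stoneware jar, 56 mm diameter, 75 mm high, wall 4.5 mm, mouth 47 mm, 0.2-0.4 kg. Point: on its axis half-way up (37.5 mm above its foot); z up its axis. Four dark rubber seal blocks stand 7 mm proud of the rim and hold a loose lid up; each sinks flush under about 2 N (7-8 N for all four, pressed over the middle) and stays down. All alike; in some starts one is absent (None).
- jar3_c (a point): Open white stoneware jar, 56 mm diameter, 75 mm high, wall 4.5 mm, mouth 47 mm, 0.2-0.4 kg. Point: on its axis half-way up (37.5 mm above its foot); z up its axis. Four dark rubber seal blocks stand 7 mm proud of the rim and hold a loose lid up; each sinks flush under about 2 N (7-8 N for all four, pressed over the middle) and stays down. All alike; in some starts one is absent (None).
- lid0_c (a point): Loose pale wooden lid, 31 mm high: cork plug below (42 mm diameter, 12 long, foot tapered to 35), disc 56 mm diameter, 5 thick, knob on top 18 mm diameter, 14 tall. 0.06 kg. Starts lying knob up on the tray. Point: on its axis, half-way up; z from plug to knob. All alike, any fits any jar. Resting loose on a jar its point is 47-48 mm above the jar's point; pressed home, disc flat on the rim, 41 mm.
- lid1_c (a point): Loose pale wooden lid, 31 mm high: cork plug below (42 mm diameter, 12 long, foot tapered to 35), disc 56 mm diameter, 5 thick, knob on top 18 mm diameter, 14 tall. 0.06 kg. Starts lying knob up on the tray. Point: on its axis, half-way up; z from plug to knob. All alike, any fits any jar. Resting loose on a jar its point is 47-48 mm above the jar's point; pressed home, disc flat on the rim, 41 mm.
- lid2_c (a point): Loose pale wooden lid, 31 mm high: cork plug below (42 mm diameter, 12 long, foot tapered to 35), disc 56 mm diameter, 5 thick, knob on top 18 mm diameter, 14 tall. 0.06 kg. Starts lying knob up on the tray. Point: on its axis, half-way up; z from plug to knob. All alike, any fits any jar. Resting loose on a jar its point is 47-48 mm above the jar's point; pressed home, disc flat on the rim, 41 mm.
- lid3_c (a point): Loose pale wooden lid, 31 mm high: cork plug below (42 mm diameter, 12 long, foot tapered to 35), disc 56 mm diameter, 5 thick, knob on top 18 mm diameter, 14 tall. 0.06 kg. Starts lying knob up on the tray. Point: on its axis, half-way up; z from plug to knob. All alike, any fits any jar. Resting loose on a jar its point is 47-48 mm above the jar's point; pressed home, disc flat on the rim, 41 mm.
- cabinet_top (a point): Small wooden cabinet, slatted door closed, fixed on the tray: 95 mm deep (x), 290 wide (y), 110 high. Point: middle of its flat top, a narrow channel along y between a front and a back rail (7 mm high, 66 mm apart), open at both ends. x points from door to back, y along the channel, z up. Room for four jars in a row 68 mm apart.
- tray: Flat acacia tray, fixed, 450 mm (x) by 810 mm (y); origin under its middle. Its floor is 12 mm above the origin, its rim 22 mm. Jars, lids, cabinet and the other things stand on its floor.
- grinder: Bystander: slim steel hand grinder with a folded lever, 51 mm diameter, 150 mm tall, standing; origin under its middle.
- dripper: Bystander: stainless cone dripper on a 90 mm foot, 104 mm across at its mouth, 75 mm tall; origin under its middle.
- carafe: Bystander: frosted glass carafe, 100 mm diameter, 124 mm tall; origin under its middle.
- mug: Bystander: clay mug, 76 mm diameter, 78 mm tall; origin under its middle.
Things that resemble listed ones, but are neither listed nor needed, are in the scene too. Leave any black or blue look-alike of the part that bears lid1_c alone.

How it is judged:
By the outcome, as a careful person would: the job done as asked, in the order asked, and still so for the second after the job is handed in, with the robot touching nothing.
Of jar0, jar1, jar2, jar3 only 3 to 4 are there at a start; the rules pass over those that are not, and their reading is None.
At some moment in a run one of lid0, lid1, lid2, lid3 may be knocked a few centimetres aside while the robot is not near it.
Once in a run the grip may slacken for a moment while it holds something.
It also fails if it takes over 210 s, if anything falls off the work surface, if the arm or the gripper's body presses on something with over 40 N, if the wrist force passes 120 N, or if a joint passes its speed limit or range.

## Working session

There is one attempt and no reset: what is moved stays moved. The work goes in short steps, Python scripts to look and compute and a tool call to move; the robot and the scene stay as the last step left them, time stands still between calls to the robot, and variables do not carry over. Pictures are saved under pics/ and viewed, at most 14 in all, crops included, and the job is handed in when it is done.

Besides the shell and the picture viewer there is one more tool, called after ">>>" in YAML: its name, and indented under it one key for each argument. step_arm: Moves the arm, as the interface text tells. Its arguments: {"type":"object","properties":{"plan":{"type":"array","items":{"type":"array","items":{"type":"number"}}},"grip_force":{"type":"number"}},"required":["plan"]}

```bash
mkdir -p pics; ls; cat > h.py <<'E'
from cell import *
import numpy as np, cv2
def snap(n,f=None):
    s=observe(); c=read_camera(n)
    if f: cv2.imwrite('pics/'+f, c['img'][:,:,::-1])
    return s,c
def cloud(n,c,s):
    h,w=c['range_z'].shape
    u,v=np.meshgrid(np.arange(w),np.arange(h))
    K=np.array([[c['fx'],0,c['cx']],[0,c['fy'],c['cy']],[0,0,1.]])
    p=cv2.undistortPoints(np.stack([u,v],-1).reshape(-1,1,2).astype(float),K,np.array([c['k1'],0,0,0,0.])).reshape(h,w,2)
    z=c['range_z'].astype(float)
    P=np.dstack([p[...,0]*z,p[...,1]*z,z])
    if n=='wrist':
        from scipy.spatial.transform import Rotation as Ro
        T=c['T_tool_cam']; P=P@T[:3,:3].T+T[:3,3]
        P=P@Ro.from_euler('xyz',s['tool_rot']).as_matrix().T+np.array(s['tool_pos'])
    else:
        P=(P-c['t'])@c['R']
    P[z<=0]=np.nan
    return P
E
python3 - <<'E'
from h import *
s,c=snap('top','top0.png'); s2,c2=snap('side','side0.png')
print(s, {k:v for k,v in c.items() if k not in('img','range_z')})
import cell; print([x for x in dir(cell) if x[0]!='_'])
np.save('top0.npy',cloud('top',c,s)); np.save('side0.npy',cloud('side',c2,s2))
E
```

```text
pics
{'time': 0.0, 'qpos': array([-1.27303654e+00,  3.42676432e-01,  1.52503213e+00, -4.14513438e-05,
        1.27540557e+00, -1.46006962e-01]), 'qvel': array([-0.00220767, -0.00041036,  0.0004025 , -0.00112907,  0.00067458,
        0.0033536 ]), 'joint_efforts': array([-8.55246071e-04, -4.31249285e+01, -2.44217134e+01,  7.16789486e-02,
        5.60505164e-02, -1.33373201e-04]), 'tool_pos': array([ 0.22527388, -0.47370293,  0.19916375]), 'tool_rot': array([-3.14008160e+00, -1.82142236e-04,  4.43778704e-01]), 'contact_force': array([ 0.04772115,  0.45215327, -0.92327289]), 'torque': array([ 0.00228591, -0.00829045,  0.00103166]), 'grip_force': 0.0, 'opening': 0.09215252386429257} {'fx': 429.43089254659384, 'fy': 429.43089254659384, 'cx': 278.41560165751514, 'cy': 206.87311729160186, 'k1': 0.024727265840852084, 'R': array([[ 0.01024207, -0.99992327,  0.00696815],
       [-0.99423308, -0.01092723, -0.10668259],
       [ 0.10675055, -0.00583532, -0.99426871]]), 't': array([-0.05682538,  0.50734337,  0.96128425])}
['IKError', 'grasp_offset', 'hand_in', 'observe', 'read_camera']
```

View pics/top0.png

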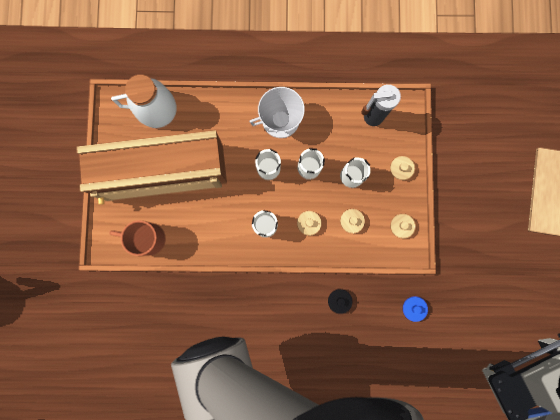

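View pics/side0.png

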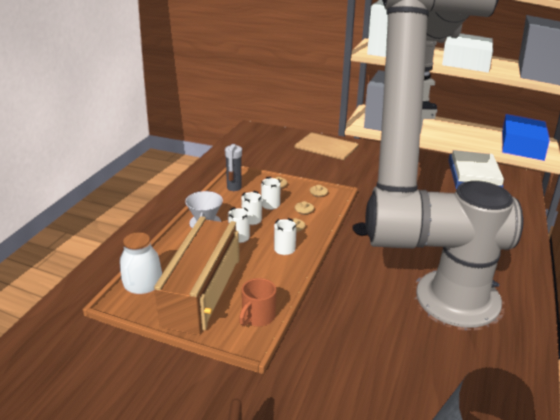

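The top view shows four open jars at about (268,163), (311,163), (356,172) and (265,223). The four wooden lids are at about (403,168), (309,222), (352,221) and (403,226). The cabinet is at (150,165). The black and blue decoy lids lie off the tray, at (340,300) and (416,309).

```bash
cat >> h.py <<'E'
from scipy import ndimage, optimize
def circfit(xy,r=None):
    f=(lambda p: np.hypot(xy[:,0]-p[0],xy[:,1]-p[1])-(r or p[2]))
    p0=[*(xy.max(0)+xy.min(0))/2] + ([] if r else [.028])
    o=optimize.least_squares(f,p0,loss='soft_l1',f_scale=.001); return o.x,np.sqrt(np.mean(o.fun**2))
E
python3 - <<'E'
from h import *
P=np.load('top0.npy'); im=cv2.imread('pics/top0.png')
print('grasp_offset',grasp_offset)
def at(u,v,r=22): return P[v-r:v+r,u-r:u+r].reshape(-1,3)
tz=np.nanmedian(at(230,240,6)[:,2]); print('trayz',tz)
for n,u,v in [('A',268,163),('B',311,163),('C',356,172),('D',265,223)]:
    q=at(u,v); k=q[(q[:,2]>.080)&(q[:,2]<.098)]
    mid=(k[:,:2].max(0)+k[:,:2].min(0))/2
    print(n,circfit(k[:,:2])[0].round(4),mid.round(4),np.ptp(k[:,:2],0).round(3),np.percentile(k[:,2],[5,50,95]).round(4))
for n,u,v in [('L0',403,168),('L1',309,222),('L2',352,221),('L3',403,226)]:
    q=at(u,v,17); d=q[(q[:,2]>.024)&(q[:,2]<.034)]; k=q[q[:,2]>.037]
    print(n,((d.max(0)+d.min(0))/2).round(4),np.ptp(d[:,:2],0).round(3),'knob',k.mean(0).round(4),len(k),np.ptp(k[:,:2],0).round(3),k[:,2].max().round(4))
# cabinet: top floor & rails
m=(P[...,2]>.112)&(P[...,2]<.135)&(P[...,1]>.1)
m[:130]&=True
lab,nn=ndimage.label(m)
for i in range(1,nn+1):
    s=lab==i
    if s.sum()>300:
        q=P[s]; print(i,s.sum(),q.min(0).round(3),q.max(0).round(3))
        h=q[q[:,2]<.1255]; r=q[q[:,2]>.1265]
        rect=cv2.minAreaRect(q[:,:2].astype(np.float32)*1000); print('all',rect)
        print('floor',np.median(h[:,2]),cv2.minAreaRect(h[:,:2].astype(np.float32)*1000)); print('rail z',np.median(r[:,2]),len(r))
# bystanders
m=(P[...,2]>.05)&(P[...,0]>.3)
lab,nn=ndimage.label(m)
for i in range(1,nn+1):
    s=lab==i
    if s.sum()>100: q=P[s]; print(i,s.sum(),q.min(0).round(3),q.max(0).round(3))
E
```

```text
grasp_offset 0.0188
trayz 0.01167272953442883
A [ 0.6016 -0.0268  0.0256] [ 0.6022 -0.0273] [0.055 0.053] [0.0835 0.0872 0.0948]
B [ 0.6041 -0.1219  0.0255] [ 0.6041 -0.1222] [0.054 0.055] [0.0827 0.087  0.0954]
C [ 0.5851 -0.2218  0.0255] [ 0.5858 -0.2221] [0.055 0.053] [0.0822 0.0872 0.0949]
D [ 0.4672 -0.0212  0.0257] [ 0.4674 -0.0214] [0.054 0.054] [0.0835 0.0871 0.095 ]
L0 [ 0.6032 -0.3367  0.0292] [0.055 0.054] knob [ 0.6026 -0.3367  0.0423] 51 [0.017 0.017] 0.0472
L1 [ 0.4728 -0.1209  0.0288] [0.053 0.053] knob [ 0.4731 -0.1215  0.043 ] 49 [0.016 0.016] 0.047
L2 [ 0.4783 -0.2205  0.0292] [0.053 0.055] knob [ 0.4788 -0.2206  0.0431] 48 [0.016 0.017] 0.0472
L3 [ 0.4682 -0.3351  0.0293] [0.053 0.054] knob [ 0.4689 -0.3348  0.0425] 54 [0.016 0.017] 0.0468
94 5922 [0.526 0.1   0.112] [0.656 0.37  0.134]
all ((589.9946899414062, 229.59255981445312), (98.10108184814453, 272.6036071777344), 7.609280586242676)
floor 0.12190875218407414 ((589.8303833007812, 230.82289123535156), (98.10108184814453, 270.1210021972656), 7.609280586242676)
rail z 0.1290340811423193 1709
1 1819 [0.694 0.193 0.05 ] [0.787 0.314 0.142]
2 878 [ 0.704 -0.299  0.05 ] [ 0.752 -0.236  0.165]
3 1059 [ 0.669 -0.106  0.05 ] [0.771 0.015 0.091]
6 7790 [0.506 0.07  0.05 ] [0.658 0.37  0.134]
7 309 [ 0.577 -0.15   0.051] [ 0.631 -0.094  0.098]
8 303 [ 0.574 -0.054  0.05 ] [ 0.63  -0.001  0.097]
9 344 [ 0.558 -0.249  0.05 ] [ 0.614 -0.194  0.097]
10 208 [ 0.44  -0.048  0.05 ] [0.495 0.006 0.099]
11 626 [0.395 0.208 0.05 ] [0.47  0.319 0.094]
```

```bash
cat >> h.py <<'E'
def shift(x,y,z,yawdeg,s=None):
    s=s or observe(); p=s['tool_pos']; yw=s['tool_rot'][2]
    d=np.array([x,y,z])-p; c,sn=np.cos(yw),np.sin(yw)
    dy=(np.radians(yawdeg)-yw+np.pi)%(2*np.pi)-np.pi
    return np.round([c*d[0]+sn*d[1], sn*d[0]-c*d[1], -d[2], -dy],4)
E
python3 - <<'E'
from h import *
P=np.load('top0.npy').reshape(-1,3)
a=np.radians(7.6); R=np.array([[np.cos(a),np.sin(a)],[-np.sin(a),np.cos(a)]])
q=P[(P[:,2]>.1265)&(P[:,2]<.132)&(P[:,1]>.05)&(P[:,1]<.4)&(P[:,0]>.5)&(P[:,0]<.68)]
l=q[:,:2]@R.T; m=np.median(l[:,0])
mid=(l[:,0].max()+l[:,0].min())/2
for w in (l[:,0]>mid,l[:,0]<=mid):
    L=l[w]; print(np.polyfit(L[:,1],L[:,0],1),np.percentile(L[:,0],[1,5,50,95,99]).round(4),np.percentile(L[:,1],[0,1,99,100]).round(4))
f=P[(P[:,2]>.118)&(P[:,2]<.1255)&(P[:,1]>.05)&(P[:,0]>.5)&(P[:,0]<.68)]; fl=f[:,:2]@R.T
print('floor',np.percentile(fl[:,0],[1,5,95,99]).round(4),np.percentile(fl[:,1],[.5,99.5]).round(4))
print(shift(.603,-.337,.12,45),shift(.603,-.337,.032,45))
E
```

```text
[-0.00218512  0.65621573] [0.6486 0.6494 0.6558 0.6626 0.6634] [-0.005  -0.0014  0.2819  0.2843]
[-4.01912243e-05  5.75898804e-01] [0.5687 0.5693 0.5759 0.5826 0.5833] [-0.005  -0.0024  0.2818  0.2852]
floor [0.5691 0.5865 0.6473 0.6498] [-0.0041  0.2824]
[ 0.3998  0.0387  0.0792 -0.3416] [ 0.3998  0.0387  0.1672 -0.3416]
```

>>> step_arm:
  plan:
    - [0, 0.06, 0.006, 0, -0.05]
    - [0, 0.12, 0.012, 0, -0.1]
    - [0, 0.18, 0.018, 0, -0.15]
    - [0, 0.24, 0.024, 0.02, -0.2]
    - [0, 0.3, 0.03, 0.04, -0.25]
    - [0, 0.36, 0.036, 0.06, -0.3]
    - [0, 0.4, 0.039, 0.08, -0.342]
    - [0, 0.4, 0.039, 0.08, -0.342]
    - [0, 0.4, 0.039, 0.08, -0.342]
    - [0, 0.4, 0.039, 0.08, -0.342]
  grip_force: 25

```text
time: 1.35
tool_pos: [0.6027, -0.3388, 0.1209]
tool_rot: [3.14, 0.0, 0.784]
contact_force: [0.0, 0.0, -0.1]
opening: 0.0458
grip_force: 0.0
```

```bash
python3 - <<'E'
from h import *
s,c=snap('wrist','w1.png'); P=cloud('wrist',c,s).reshape(-1,3)
print(s['time'],s['tool_pos'],s['tool_rot'],s['contact_force'],s['opening'])
# knob/disc near L0
n=np.linalg.norm(P[:,:2]-[.603,-.337],axis=1)
d=P[(n<.05)&(P[:,2]>.022)&(P[:,2]<.036)]; k=P[(n<.05)&(P[:,2]>.038)&(P[:,2]<.055)]
for q in(d,k):
    if len(q): print(len(q),((q.max(0)+q.min(0))/2).round(4),np.ptp(q,0).round(4),np.median(q[:,2]).round(4))
print(shift(.603,-.337,.032,45))
E
```

```text
1.35 [ 0.6026748  -0.33877013  0.12089833] [3.14029200e+00 1.17467608e-04 7.84082575e-01] [ 0.02022474  0.01322437 -0.09552526] 0.045832832046478984
2826 [ 0.6038 -0.3385  0.0292] [0.0553 0.0551 0.0124] 0.0273
363 [ 0.6037 -0.3388  0.0406] [0.017  0.0175 0.0045] 0.0412
[ 0.0015 -0.0011  0.089  -0.0014]
```

View pics/w1.png

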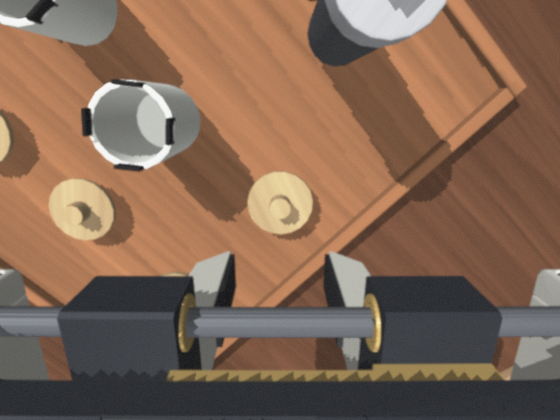

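The wrist view shows lid L0 at (280,203), between the fingers and clear of them. Jar C is at (128,123). Wrist and top measurements agree within 2 mm, so I'll grip the knob.

>>> step_arm:
  plan:
    - [0, 0.001, 0, 0.05, 0]
    - [0, 0.001, 0, 0.089, 0]
    - [0, 0.001, 0, 0.089, 0]
    - [0.3, 0.001, 0, 0.089, 0]
    - [1, 0.001, 0, 0.089, 0]
    - [1, 0.001, 0, 0.089, 0]
    - [1, 0.001, 0, 0.089, 0]
    - [1, 0.001, 0, 0.089, 0]
    - [1, 0.001, 0, 0.04, 0]
    - [1, 0.001, 0, -0.02, 0]
    - [1, 0.001, 0, -0.05, 0]
    - [1, 0.001, 0, -0.05, 0]
  grip_force: 25

```text
time: 2.9
tool_pos: [0.6054, -0.3377, 0.1732]
tool_rot: [3.135, -0.001, 0.786]
contact_force: [1.0, -0.3, -0.7]
opening: 0.0004
grip_force: 0.0
```

```bash
cat >> h.py <<'E'
def jar(P,x,y,lo=.081,hi=.098):
    n=np.linalg.norm(P[:,:2]-[x,y],axis=1); k=P[(n<.04)&(P[:,2]>lo)&(P[:,2]<hi)]
    return ((k[:,:2].max(0)+k[:,:2].min(0))/2).round(4),np.ptp(k[:,:2],0).round(3),len(k)
def lids(P):
    r=[]
    for x,y in [(.603,-.337),(.473,-.121),(.479,-.22),(.469,-.335)]:
        n=np.linalg.norm(P[:,:2]-[x,y],axis=1); k=P[(n<.07)&(P[:,2]>.026)&(P[:,2]<.036)]
        r.append((len(k),((k[:,:2].max(0)+k[:,:2].min(0))/2).round(4),np.ptp(k[:,:2],0).round(3)) if len(k)>20 else None)
    return r
E
python3 - <<'E'
from h import *
s,c=snap('wrist'); P=cloud('wrist',c,s).reshape(-1,3)
print(s['time'],s['tool_pos'],s['contact_force'],s['opening'],s['grip_force'])
print(jar(P,.585,-.222),[shift(.585,-.222,z,45,s) for z in(.16,.11,.102,.095)])
k=P[(np.linalg.norm(P[:,:2]-s['tool_pos'][:2],axis=1)<.05)&(abs(P[:,2]-s['tool_pos'][2])<.012)]
print('near tip',len(k),k.min(0),k.max(0))
E
```

```text
2.9 [ 0.60542237 -0.33772292  0.17321126] [ 0.97005151 -0.28482365 -0.72292568] 0.00044885729881716984 0.0
(array([ 0.5852, -0.2235]), array([0.055, 0.055]), 1517) [array([ 0.0674, -0.0962,  0.0132,  0.0005]), array([ 0.0674, -0.0962,  0.0632,  0.0005]), array([ 0.0674, -0.0962,  0.0712,  0.0005]), array([ 0.0674, -0.0962,  0.0782,  0.0005])]Traceback (most recent call last):
  File "<stdin>", line 6, in <module>
    return umr_minimum(a, axis, None, out, keepdims, initial, where)
ValueError: zero-size array to reduction operation minimum which has no identity
```

```bash
python3 - <<'E'
from h import *
s,c=snap('wrist','w2.png'); P=cloud('wrist',c,s).reshape(-1,3)
n=np.linalg.norm(P[:,:2]-[.603,-.337],axis=1)
d=P[(n<.07)&(P[:,2]>.02)&(P[:,2]<.036)]; k=P[(n<.05)&(P[:,2]>.036)&(P[:,2]<.055)]
for q in(d,k):
    if len(q): print(len(q),((q.max(0)+q.min(0))/2).round(4),np.ptp(q,0).round(4),np.median(q[:,2]).round(4))
print(np.nanmedian(P[(n>.04)&(n<.06)&(P[:,2]<.02)],axis=0))
E
```

```text
2267 [ 0.6026 -0.3588  0.028 ] [0.0574 0.0957 0.016 ] 0.0273
274 [ 0.6038 -0.3387  0.0395] [0.0173 0.0173 0.007 ] 0.0411
[ 0.60754905 -0.33223532  0.01028358]
```

View pics/w2.png

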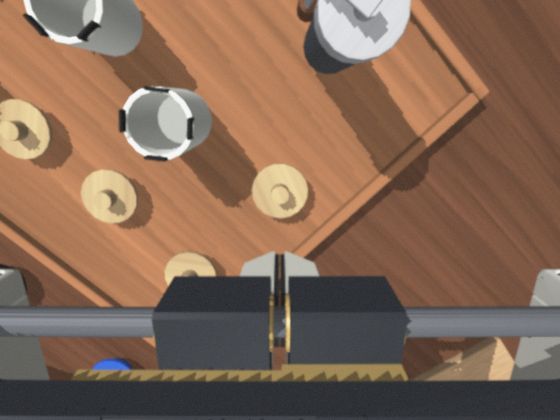

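The lid didn't move, so the fingers shut before or above the knob. I'll retry in stages.

>>> step_arm:
  plan:
    - [0, -0.002, 0, 0.0, 0]
    - [0, -0.002, 0, 0.03, 0]
    - [0, -0.002, 0, 0.08, 0]
    - [0, -0.002, 0, 0.12, 0]
    - [0, -0.002, 0, 0.142, 0]
    - [0, -0.002, 0, 0.142, 0]
    - [0, -0.002, 0, 0.142, 0]

```text
time: 3.88
tool_pos: [0.603, -0.3386, 0.0283]
tool_rot: [3.141, -0.0, 0.786]
contact_force: [0.1, 0.2, -0.0]
opening: 0.0458
grip_force: 0.0
```

>>> step_arm:
  plan:
    - [1, 0, 0, 0, 0]
    - [1, 0, 0, 0, 0]
    - [1, 0, 0, 0, 0]
    - [1, 0, 0, 0, 0]
  grip_force: 25

```text
time: 4.38
tool_pos: [0.6028, -0.3384, 0.0281]
tool_rot: [3.141, -0.0, 0.786]
contact_force: [-0.1, 0.4, -0.0]
opening: 0.0103
grip_force: 0.0
```

>>> step_arm:
  plan:
    - [1, 0, 0, 0, 0]
    - [1, 0, 0, 0, 0]

```text
time: 4.62
tool_pos: [0.6027, -0.3383, 0.0278]
tool_rot: [-3.142, 0.0, 0.786]
contact_force: [0.8, -0.6, 0.8]
opening: 0.0005
grip_force: 0.0
```

```bash
python3 - <<'E'
from h import *
s,c=snap('wrist','w3.png'); P=cloud('wrist',c,s)
print(s['tool_pos'],s['opening'],c['T_tool_cam'].round(3))
for v in (200,220,240,245,250,255,260,265,270,275): print(v,[P[v,u].round(4) for u in (262,280,298)])
s,c=snap('top'); print(lids(cloud('top',c,s).reshape(-1,3)))
E
```

```text
[ 0.60271626 -0.33833562  0.02778844] 0.00048253222180788037 [[ 0.001 -0.95  -0.311  0.085]
 [ 1.     0.001 -0.    -0.   ]
 [ 0.    -0.311  0.95  -0.183]
 [ 0.     0.     0.     1.   ]]
200 [array([ 0.6134, -0.3124,  0.0101]), array([ 0.6212, -0.3202,  0.0102]), array([ 0.6291, -0.328 ,  0.0102])]
220 [array([ 0.6088, -0.3179,  0.0265]), array([ 0.6163, -0.3251,  0.0271]), array([ 0.6237, -0.3323,  0.0274])]
240 [array([ 0.6002, -0.3263,  0.0277]), array([ 0.6091, -0.3323,  0.0325]), array([ 0.615 , -0.3413,  0.0274])]
245 [array([ 0.5977, -0.3287,  0.027 ]), array([ 0.6091, -0.3323,  0.0394]), array([ 0.6129, -0.3435,  0.0276])]
250 [array([ 0.5955, -0.3309,  0.0274]), array([ 0.6078, -0.3336,  0.0419]), array([ 0.6107, -0.3458,  0.0277])]
255 [array([ 0.6045, -0.3242,  0.0572]), array([ 0.61  , -0.3313,  0.0548]), array([ 0.608 , -0.3486,  0.0264])]
260 [array([ 0.6051, -0.324 ,  0.0637]), array([ 0.6098, -0.3315,  0.0599]), array([ 0.6174, -0.3361,  0.064 ])]
265 [array([ 0.6055, -0.324 ,  0.0694]), array([ 0.6103, -0.331 ,  0.0665]), array([ 0.6168, -0.3364,  0.068 ])]
270 [array([ 0.6054, -0.3244,  0.0737]), array([ 0.6104, -0.3309,  0.0716]), array([ 0.6168, -0.336 ,  0.0732])]
275 [array([ 0.6058, -0.3243,  0.0789]), array([ 0.6101, -0.3312,  0.0756]), array([ 0.6167, -0.3358,  0.0781])]
[None, None, (297, array([ 0.4796, -0.2216]), array([0.051, 0.052])), None]
```

View pics/w3.png

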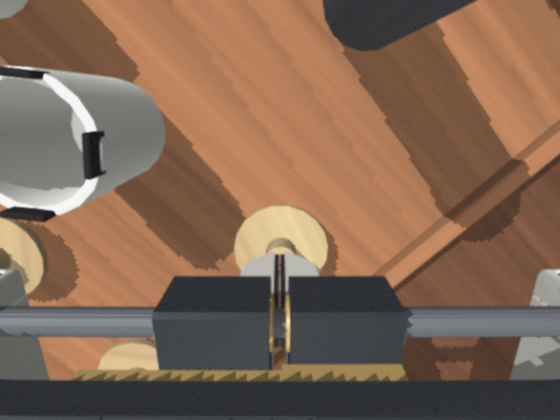

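```bash
python3 - <<'E'
from h import *
s,c=snap('wrist'); P=cloud('wrist',c,s); p=s['tool_pos']; yw=s['tool_rot'][2]
print(c['fx'],c['cx'],c['cy'])
D=P-p; X=D[...,0]*np.cos(yw)+D[...,1]*np.sin(yw); Y=D[...,0]*np.sin(yw)-D[...,1]*np.cos(yw); Z=D[...,2]
for v in range(240,282,3): print(v,[(u,*(1000*np.array([X[v,u],Y[v,u],Z[v,u]])).round(0).astype(int)) for u in (250,265,274,280,286,295,310)])
print(s['torque'],s['joint_efforts'])
E
```

```text
340.2686405978808 279.21429654206116 209.8661091657415
240 [(250, np.int64(7), np.int64(-17), np.int64(0)), (265, np.int64(6), np.int64(-9), np.int64(-1)), (274, np.int64(8), np.int64(-3), np.int64(2)), (280, np.int64(9), np.int64(0), np.int64(5)), (286, np.int64(8), np.int64(4), np.int64(4)), (295, np.int64(7), np.int64(9), np.int64(-1)), (310, np.int64(7), np.int64(18), np.int64(0))]
243 [(250, np.int64(4), np.int64(-17), np.int64(-1)), (265, np.int64(5), np.int64(-9), np.int64(0)), (274, np.int64(8), np.int64(-3), np.int64(8)), (280, np.int64(9), np.int64(0), np.int64(9)), (286, np.int64(8), np.int64(4), np.int64(7)), (295, np.int64(5), np.int64(9), np.int64(0)), (310, np.int64(5), np.int64(18), np.int64(0))]
246 [(250, np.int64(3), np.int64(-17), np.int64(0)), (265, np.int64(2), np.int64(-9), np.int64(-1)), (274, np.int64(8), np.int64(-3), np.int64(12)), (280, np.int64(8), np.int64(0), np.int64(12)), (286, np.int64(8), np.int64(4), np.int64(12)), (295, np.int64(4), np.int64(9), np.int64(3)), (310, np.int64(3), np.int64(18), np.int64(0))]
249 [(250, np.int64(1), np.int64(-18), np.
[... 3181 characters left out ...]
p.int64(-3), np.int64(49)), (280, np.int64(10), np.int64(0), np.int64(49)), (286, np.int64(12), np.int64(3), np.int64(52)), (295, np.int64(37), np.int64(4), np.int64(97)), (310, np.int64(37), np.int64(9), np.int64(97))]
279 [(250, np.int64(36), np.int64(-9), np.int64(97)), (265, np.int64(36), np.int64(-4), np.int64(97)), (274, np.int64(10), np.int64(-2), np.int64(50)), (280, np.int64(10), np.int64(0), np.int64(51)), (286, np.int64(11), np.int64(3), np.int64(53)), (295, np.int64(36), np.int64(4), np.int64(97)), (310, np.int64(36), np.int64(9), np.int64(97))]
[-0.01047514 -0.00329551  0.02132845] [ 1.85679193e-03 -6.25880814e+01 -2.26833433e+01  7.77147990e-02
  2.39789416e-02 -3.72947795e-05]
```

Range data puts the shut fingertips about 25 mm above the reported TCP, so that offset seems to be real. I'll touch the knob top with the shut fingers to calibrate it.

>>> step_arm:
  plan:
    - [1, 0.001, 0, 0.003, 0]
    - [1, 0.001, 0, 0.006, 0]
    - [1, 0.001, 0, 0.006, 0]
  grip_force: 25

```text
time: 5.15
tool_pos: [0.6032, -0.3374, 0.0213]
tool_rot: [-3.141, 0.0, 0.786]
contact_force: [-0.1, 0.4, 0.0]
opening: 0.0004
grip_force: 0.0
```

>>> step_arm:
  plan:
    - [1, 0, 0, 0.002, 0]
    - [1, 0, 0, 0.002, 0]

```text
time: 5.4
tool_pos: [0.6033, -0.3376, 0.0196]
tool_rot: [-3.141, 0.0, 0.786]
contact_force: [-0.3, 0.3, 0.0]
opening: 0.0004
grip_force: 0.0
```

>>> step_arm:
  plan:
    - [1, 0, 0, 0.002, 0]
    - [1, 0, 0, 0.002, 0]

```text
time: 5.65
tool_pos: [0.6034, -0.3376, 0.0177]
tool_rot: [-3.141, 0.0, 0.786]
contact_force: [0.5, 0.0, -0.0]
opening: 0.0002
grip_force: 0.0
```

>>> step_arm:
  plan:
    - [1, 0, 0, 0.002, 0]
    - [1, 0, 0, 0.002, 0]

```text
time: 5.9
tool_pos: [0.6037, -0.3378, 0.0165]
tool_rot: [3.141, -0.0, 0.786]
contact_force: [-0.4, 0.2, 3.4]
opening: 0.0003
grip_force: 1.8
```

Contact came at reported TCP z ≈ 0.017 with the knob top at 0.043, so the real tip is 26 mm above the reported TCP. I'll grip with that correction.

>>> step_arm:
  plan:
    - [0, 0, -0.001, -0.015, 0]
    - [0, 0, -0.001, -0.015, 0]
    - [0, 0, -0.001, -0.015, 0]
    - [0, 0, -0.001, -0.015, 0]
    - [0, 0, -0.001, 0.0, 0]
    - [0, 0, -0.001, 0.01, 0]
    - [0, 0, -0.001, 0.01, 0]
    - [0, 0, -0.001, 0.01, 0]
    - [1, 0, -0.001, 0.01, 0]
    - [1, 0, -0.001, 0.01, 0]
    - [1, 0, -0.001, 0.01, 0]
    - [1, 0, -0.001, 0.01, 0]
    - [1, 0, -0.001, 0.01, 0]
    - [1, 0, -0.001, 0.01, 0]
    - [1, 0, -0.001, -0.02, 0]
    - [1, 0, -0.001, -0.07, 0]
    - [1, 0, -0.001, -0.12, 0]
    - [1, 0, -0.001, -0.12, 0]
    - [1, 0, -0.001, -0.12, 0]
    - [1, 0, -0.001, -0.12, 0]
  grip_force: 25

```text
time: 8.4
tool_pos: [0.6019, -0.3363, 0.1337]
tool_rot: [-3.138, 0.001, 0.786]
contact_force: [0.1, -0.0, 0.9]
opening: 0.017
grip_force: 25.0
```

```bash
python3 - <<'E'
from h import *
s,c=snap('wrist'); P=cloud('wrist',c,s).reshape(-1,3)
print(s['time'],s['tool_pos'],s['contact_force'],s['opening'],s['grip_force'])
print(jar(P,.585,-.222),[shift(.5852,-.2228,z,45,s) for z in(.134,.085,.069)])
k=P[(np.linalg.norm(P[:,:2]-s['tool_pos'][:2],axis=1)<.035)&(abs(P[:,2]-s['tool_pos'][2]-.021)<.003)]
print('disc',len(k),k.min(0) if len(k) else 0,k.max(0) if len(k) else 0, s['tool_pos'])
E
```

```text
8.4 [ 0.60187025 -0.33628757  0.13369735] [ 0.07670171 -0.04169981  0.87087086] 0.01704222343859896 24.999897480010986
(array([ 0.5851, -0.2236]), array([0.056, 0.055]), 2129) [array([ 0.0685, -0.092 , -0.0003,  0.0004]), array([ 0.0685, -0.092 ,  0.0487,  0.0004]), array([ 0.0685, -0.092 ,  0.0647,  0.0004])]
disc 3347 [ 0.57864174 -0.35988896  0.1517002 ] [ 0.62935059 -0.30902777  0.15767721] [ 0.60187025 -0.33628757  0.13369735]
```

>>> step_arm:
  plan:
    - [1, 0.034, -0.046, 0, 0]
    - [1, 0.068, -0.092, 0, 0]
    - [1, 0.068, -0.092, 0, 0]
    - [1, 0.068, -0.092, 0.02, 0]
    - [1, 0.068, -0.092, 0.042, 0]
    - [1, 0.068, -0.092, 0.05, 0]
    - [1, 0.068, -0.092, 0.055, 0]
    - [1, 0.068, -0.092, 0.055, 0]

```text
time: 9.45
tool_pos: [0.5859, -0.2242, 0.0809]
tool_rot: [3.141, 0.0, 0.786]
contact_force: [0.6, -0.6, 0.2]
opening: 0.017
grip_force: 25.0
```

>>> step_arm:
  plan:
    - [1, 0, 0, 0.004, 0]
    - [1, 0, 0, 0.008, 0]
    - [1, 0, 0, 0.008, 0]
    - [1, 0, 0, 0.008, 0]

```text
time: 9.95
tool_pos: [0.5862, -0.2241, 0.0736]
tool_rot: [3.14, -0.0, 0.786]
contact_force: [-0.4, -0.7, 5.4]
opening: 0.0168
grip_force: 25.0
```

>>> step_arm:
  plan:
    - [1, 0, 0, 0.002, 0]
    - [1, 0, 0, 0.004, 0]
    - [1, 0, 0, 0.004, 0]

```text
time: 10.32
tool_pos: [0.5862, -0.2241, 0.0698]
tool_rot: [3.14, -0.0, 0.786]
contact_force: [-0.5, 0.4, 5.9]
opening: 0.0169
grip_force: 25.0
```

Seals are sinking; I'll press on until it's home.

>>> step_arm:
  plan:
    - [1, 0, 0, 0.002, 0]
    - [1, 0, 0, 0.003, 0]
    - [1, 0, 0, 0.003, 0]

```text
time: 10.7
tool_pos: [0.5865, -0.2242, 0.0689]
tool_rot: [3.138, -0.001, 0.786]
contact_force: [-4.5, 2.4, 18.8]
opening: 0.0168
grip_force: 25.0
```

>>> step_arm:
  plan:
    - [1, 0, 0, 0.002, 0]
    - [1, 0, 0, 0.003, 0]
    - [1, 0, 0, 0.003, 0]

```text
time: 11.08
tool_pos: [0.5873, -0.2246, 0.0688]
tool_rot: [3.135, -0.002, 0.786]
contact_force: [-8.9, 3.3, 32.7]
opening: 0.0164
grip_force: 25.2
```

>>> step_arm:
  plan:
    - [1, 0, 0, -0.005, 0]
    - [1, 0, 0, -0.005, 0]
    - [0, 0, 0, -0.005, 0]
    - [0, 0, 0, -0.005, 0]
    - [0, 0, 0, -0.005, 0]
    - [0, 0, 0, -0.005, 0]
    - [0, 0, 0, -0.03, 0]
    - [0, 0, 0, -0.08, 0]
    - [0, -0.06, 0, -0.085, 0]
    - [0, -0.1, 0.02, -0.085, 0]
    - [0, -0.1, 0.02, -0.085, 0]
    - [0, -0.1, 0.02, -0.085, 0]

```text
time: 12.58
tool_pos: [0.5292, -0.3082, 0.1476]
tool_rot: [-3.141, -0.0, 0.785]
contact_force: [-0.2, -1.0, -0.0]
opening: 0.0457
grip_force: 0.0
```

```bash
cat >> h.py <<'E'
def lidat(P,x,y,r=.07,lo=.024,hi=.034):
    n=np.linalg.norm(P[:,:2]-[x,y],axis=1); k=P[(n<r)&(P[:,2]>lo)&(P[:,2]<hi)]; kn=P[(n<r)&(P[:,2]>.038)&(P[:,2]<.05)]
    if len(k)<30: return None
    f,e=circfit(k[:,:2][cv2.convexHull((k[:,:2]*1e4).astype(np.int32),returnPoints=False)[:,0]],.0275)
    return len(k),f.round(4),np.round(e,4),np.ptp(k[:,:2],0).round(3),(len(kn),kn[:,:2].mean(0).round(4)) if len(kn) else 0
E
python3 - <<'E'
from h import *
s,c=snap('wrist'); P=cloud('wrist',c,s).reshape(-1,3); s2,c2=snap('top','top1.png'); Q=cloud('top',c2,s2).reshape(-1,3)
print(s['time'],s['tool_pos'],s['tool_rot'],s['contact_force'],s['opening'])
for q in (P,Q):
  print([lidat(q,x,y,.05) for x,y in [(.473,-.121),(.479,-.22),(.469,-.335)]])
  n=np.linalg.norm(q[:,:2]-[.5855,-.223],axis=1); k=q[(n<.04)&(q[:,2]>.086)&(q[:,2]<.1)]; t=q[(n<.012)&(q[:,2]>.1)]
  print('C',len(k),((k.min(0)+k.max(0))/2).round(4),np.ptp(k,0).round(3),np.median(k[:,2]),len(t),t[:,2].max() if len(t) else 0)
  A=np.c_[k[:,:2]-k[:,:2].mean(0),np.ones(len(k))]; print('tilt',np.linalg.lstsq(A,k[:,2],rcond=None)[0])
  print(jar(q,.604,-.122))
E
```

```text
12.575 [ 0.52922365 -0.3082211   0.14755046] [-3.14093391e+00 -3.42221025e-04  7.85336981e-01] [-0.22494039 -0.95197858 -0.03382041] 0.04570016451669752
[(3091, array([ 0.4724, -0.123 ]), np.float64(0.0005), array([0.056, 0.056]), (413, array([ 0.4727, -0.123 ]))), (2541, array([ 0.4785, -0.2218]), np.float64(0.0003), array([0.056, 0.054]), (337, array([ 0.479 , -0.2217]))), (1905, array([ 0.4688, -0.3369]), np.float64(0.0004), array([0.055, 0.055]), (266, array([ 0.4693, -0.3365])))]
C 5170 [ 0.5851 -0.2245  0.0939] [0.055 0.056 0.012] 0.09041214312437368 675 0.10665154347884939
tilt [-0.00190914 -0.00094553  0.0904176 ]Traceback (most recent call last):
  File "<stdin>", line 9, in <module>
  File "h.py", line 34, in jar
    return ((k[:,:2].max(0)+k[:,:2].min(0))/2).round(4),np.ptp(k[:,:2],0).round(3),len(k)
             ~~~~~~~~~~~^^^
    return umr_maximum(a, axis, None, out, keepdims, initial, where)
ValueError: zero-size array to reduction operation maximum which has no identity
```

C's lid is home and level, with the disc top at 0.090 and tilt around 0.1°. Next is lid L3 onto jar B.

>>> step_arm:
  plan:
    - [0, -0.05, -0.018, 0.03, 0]
    - [0, -0.063, -0.022, 0.08, 0]
    - [0, -0.063, -0.022, 0.125, 0]
    - [0, -0.063, -0.022, 0.142, 0]
    - [0, -0.063, -0.022, 0.142, 0]
    - [0, -0.063, -0.022, 0.142, 0]
    - [1, -0.063, -0.022, 0.142, 0]
    - [1, -0.063, -0.022, 0.142, 0]
    - [1, -0.063, -0.022, 0.142, 0]
    - [1, -0.063, -0.022, 0.142, 0]
    - [1, -0.063, -0.022, 0.142, 0]
    - [1, -0.063, -0.022, 0.142, 0]
    - [1, -0.063, -0.022, 0.1, 0]
    - [1, -0.063, -0.022, 0.05, 0]
    - [1, -0.063, -0.022, 0.01, 0]
    - [1, -0.02, -0.034, 0.01, 0]
    - [1, 0.02, -0.044, 0.01, 0]
    - [1, 0.06, -0.055, 0.01, 0]
    - [1, 0.06, -0.055, 0.01, 0]
    - [1, 0.06, -0.055, 0.01, 0]
  grip_force: 25

```text
time: 15.18
tool_pos: [0.5324, -0.2276, 0.1374]
tool_rot: [-3.141, 0.001, 0.786]
contact_force: [0.4, 0.0, -0.5]
opening: 0.0169
grip_force: 25.0
```

```bash
cat > place.py <<'E'
from h import *
import sys
x,y=map(float,sys.argv[1:3])
s,c=snap('wrist'); P=cloud('wrist',c,s).reshape(-1,3)
print(s['time'],s['tool_pos'].round(4),s['tool_rot'].round(3),s['opening'],s['grip_force'])
n=np.linalg.norm(P[:,:2]-[x,y],axis=1); k=P[(n<.045)&(P[:,2]>.083)&(P[:,2]<.098)]
print('jar',((k[:,:2].max(0)+k[:,:2].min(0))/2).round(4) if len(k) else 0,np.ptp(k,0).round(3) if len(k) else 0)
p=s['tool_pos']; k=P[(np.linalg.norm(P[:,:2]-p[:2],axis=1)<.04)&(abs(P[:,2]-p[2]-.021)<.004)]
if len(k): print('disc',len(k),k.max(0)-p)
if len(sys.argv)>4: print(shift(*map(float,sys.argv[3:7]),s))
E
python3 place.py .6035 -.1237 .6035 -.1237 .069 45
```

```text
15.175 [ 0.5324 -0.2276  0.1374] [-3.141e+00  1.000e-03  7.860e-01] 0.016852415955419458 24.999842941761017
jar [ 0.6038 -0.1233] [0.054 0.055 0.012]
disc 3593 [0.02784044 0.02800563 0.02496713]
[ 0.1238 -0.023   0.0684  0.0008]
```

>>> step_arm:
  plan:
    - [1, 0.06, -0.012, 0, 0]
    - [1, 0.11, -0.022, 0, 0]
    - [1, 0.124, -0.023, 0, 0]
    - [1, 0.124, -0.023, 0.005, 0]
    - [1, 0.124, -0.023, 0.03, 0]
    - [1, 0.124, -0.023, 0.048, 0]
    - [1, 0.124, -0.023, 0.056, 0]
    - [1, 0.124, -0.023, 0.06, 0]
    - [1, 0.124, -0.023, 0.063, 0]
    - [1, 0.124, -0.023, 0.066, 0]
    - [1, 0.124, -0.023, 0.069, 0]
    - [1, 0.124, -0.023, 0.071, 0]
    - [1, 0.124, -0.023, 0.073, 0]
    - [1, 0.124, -0.023, 0.073, 0]
    - [1, 0.124, -0.023, 0.073, 0]

```text
time: 17.1
tool_pos: [0.6051, -0.1243, 0.0691]
tool_rot: [3.137, -0.001, 0.786]
contact_force: [-7.6, 0.0, 20.1]
opening: 0.0167
grip_force: 25.1
```

>>> step_arm:
  plan:
    - [1, 0, 0, -0.003, 0]
    - [1, 0, 0, -0.003, 0]
    - [0, 0, 0, -0.003, 0]
    - [0, 0, 0, -0.003, 0]
    - [0, 0, 0, -0.003, 0]
    - [0, 0, 0, -0.003, 0]
    - [0, 0, 0, -0.03, 0]
    - [0, 0, 0, -0.08, 0]
    - [0, -0.06, 0, -0.085, 0]
    - [0, -0.1, 0.02, -0.085, 0]
    - [0, -0.1, 0.02, -0.085, 0]
    - [0, -0.1, 0.02, -0.085, 0]

```text
time: 18.6
tool_pos: [0.5476, -0.2079, 0.1497]
tool_rot: [-3.141, -0.0, 0.785]
contact_force: [0.2, 0.4, 0.8]
opening: 0.0457
grip_force: 0.0
```

```bash
cat > chk.py <<'E'
from h import *
import sys
a=list(map(float,sys.argv[1:]))
s,c=snap('wrist'); P=cloud('wrist',c,s).reshape(-1,3)
print(s['time'],s['tool_pos'].round(4),s['tool_rot'].round(3),s['opening'])
x,y=a[:2]; n=np.linalg.norm(P[:,:2]-[x,y],axis=1); k=P[(n<.04)&(P[:,2]>.086)&(P[:,2]<.1)]; t=P[(n<.012)&(P[:,2]>.1)]
if len(k): print('jar',len(k),((k.min(0)+k.max(0))/2).round(4),np.ptp(k,0).round(3),np.median(k[:,2]).round(4),'top',t[:,2].max() if len(t) else 0,'tilt',np.linalg.lstsq(np.c_[k[:,:2]-k[:,:2].mean(0),np.ones(len(k))],k[:,2],rcond=None)[0].round(3))
for x,y in [(.473,-.1225),(.479,-.2218)]: print(lidat(P,x,y,.05))
E
python3 chk.py .6037 -.1235
```

```text
18.6 [ 0.5476 -0.2079  0.1497] [-3.141 -0.     0.785] 0.045669850573864634
jar 5097 [ 0.6043 -0.1239  0.0935] [0.055 0.055 0.011] 0.0904 top 0.10618886484616574 tilt [-0.002 -0.     0.09 ]
(2408, array([ 0.4726, -0.1223]), np.float64(0.0004), array([0.056, 0.056]), (326, array([ 0.4732, -0.1223])))
(1664, array([ 0.479 , -0.2215]), np.float64(0.0002), array([0.05 , 0.055]), (212, array([ 0.4806, -0.2221])))
```

B is home and level. Next is lid L2 onto jar A.

>>> step_arm:
  plan:
    - [0, -0.045, -0.03, 0.03, 0]
    - [0, -0.0585, -0.0385, 0.08, 0]
    - [0, -0.0585, -0.0385, 0.127, 0]
    - [0, -0.0585, -0.0385, 0.144, 0]
    - [0, -0.0585, -0.0385, 0.144, 0]
    - [0, -0.0585, -0.0385, 0.144, 0]
    - [1, -0.0585, -0.0385, 0.144, 0]
    - [1, -0.0585, -0.0385, 0.144, 0]
    - [1, -0.0585, -0.0385, 0.144, 0]
    - [1, -0.0585, -0.0385, 0.144, 0]
    - [1, -0.0585, -0.0385, 0.144, 0]
    - [1, -0.0585, -0.0385, 0.144, 0]
    - [1, -0.0585, -0.0385, 0.1, 0]
    - [1, -0.0585, -0.0385, 0.05, 0]
    - [1, -0.0585, -0.0385, 0.012, 0]
    - [1, -0.02, -0.046, 0.012, 0]
    - [1, 0.02, -0.054, 0.012, 0]
    - [1, 0.05, -0.06, 0.012, 0]
    - [1, 0.05, -0.06, 0.012, 0]
    - [1, 0.05, -0.06, 0.012, 0]

```text
time: 21.15
tool_pos: [0.54, -0.1308, 0.1375]
tool_rot: [-3.141, 0.001, 0.786]
contact_force: [0.2, -0.4, -0.1]
opening: 0.0169
grip_force: 25.0
```

```bash
python3 place.py .6018 -.0287 .602 -.0285 .069 45
```

```text
21.15 [ 0.54   -0.1308  0.1375] [-3.141e+00  1.000e-03  7.860e-01] 0.016865233165334108 24.999869763851166
jar [ 0.6014 -0.0274] [0.055 0.056 0.011]
disc 3613 [0.02809971 0.02816595 0.02499231]
[ 0.1162 -0.0284  0.0685  0.0006]
```

>>> step_arm:
  plan:
    - [1, 0.06, -0.015, 0, 0]
    - [1, 0.105, -0.027, 0, 0]
    - [1, 0.1165, -0.029, 0, 0]
    - [1, 0.1165, -0.029, 0.005, 0]
    - [1, 0.1165, -0.029, 0.03, 0]
    - [1, 0.1165, -0.029, 0.048, 0]
    - [1, 0.1165, -0.029, 0.056, 0]
    - [1, 0.1165, -0.029, 0.06, 0]
    - [1, 0.1165, -0.029, 0.063, 0]
    - [1, 0.1165, -0.029, 0.066, 0]
    - [1, 0.1165, -0.029, 0.069, 0]
    - [1, 0.1165, -0.029, 0.071, 0]
    - [1, 0.1165, -0.029, 0.073, 0]
    - [1, 0.1165, -0.029, 0.073, 0]
    - [1, 0.1165, -0.029, 0.073, 0]

```text
time: 23.08
tool_pos: [0.6035, -0.0282, 0.069]
tool_rot: [3.137, -0.002, 0.786]
contact_force: [-7.1, -1.1, 21.2]
opening: 0.0168
grip_force: 25.1
```

>>> step_arm:
  plan:
    - [1, 0, 0, -0.003, 0]
    - [1, 0, 0, -0.003, 0]
    - [0, 0, 0, -0.003, 0]
    - [0, 0, 0, -0.003, 0]
    - [0, 0, 0, -0.003, 0]
    - [0, 0, 0, -0.003, 0]
    - [0, 0, 0, -0.03, 0]
    - [0, 0, 0, -0.08, 0]
    - [0, -0.06, 0.01, -0.085, 0]
    - [0, -0.1, 0.03, -0.085, 0]
    - [0, -0.1, 0.03, -0.085, 0]
    - [0, -0.1, 0.03, -0.085, 0]

```text
time: 24.58
tool_pos: [0.5529, -0.1192, 0.1497]
tool_rot: [-3.141, -0.0, 0.785]
contact_force: [1.2, 0.5, 0.2]
opening: 0.0461
grip_force: 0.0
```

```bash
python3 chk.py .6016 -.0277
```

```text
24.575 [ 0.5529 -0.1192  0.1497] [-3.141 -0.     0.785] 0.046147539428134494
jar 5098 [ 0.6024 -0.0276  0.0935] [0.055 0.055 0.013] 0.0904 top 0.10668521137024561 tilt [-0.002 -0.003  0.09 ]
(506, array([ 0.4413, -0.1255]), np.float64(0.003), array([0.042, 0.023]), 0)
None
```

```bash
python3 - <<'E'
from h import *
s,c=snap('top','top2.png'); P=cloud('top',c,s)
m=(P[...,2]>.022)&(P[...,2]<.05)&(P[...,0]>.33)&(P[...,0]<.72)&(P[...,1]<.08)&(P[...,1]>-.42)
lab,n=ndimage.label(m)
for i in range(1,n+1):
    q=lab==i
    if q.sum()>60: print(q.sum(),P[q].min(0).round(3),P[q].max(0).round(3),np.argwhere(q).mean(0).round())
cv2.imwrite('pics/t2c.png',cv2.resize(c['img'][130:330,200:480,::-1],None,fx=2,fy=2))
E
```

```text
(no output)
```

View pics/t2c.png

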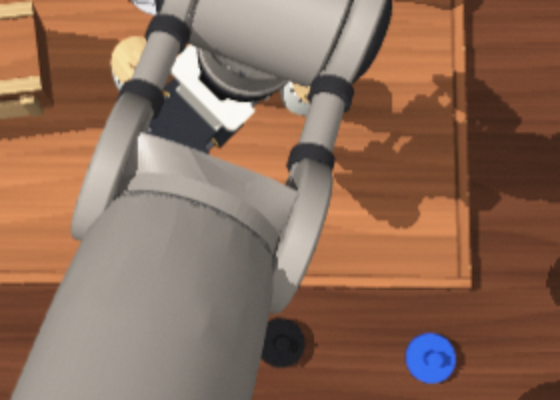

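The arm hides the remaining lid in the top view. The wrist saw only a fragment of it, so it may have been knocked aside. I'll back off and look.

>>> step_arm:
  plan:
    - [0, -0.04, -0.02, -0.03, 0]
    - [0, -0.08, -0.042, -0.05, 0]
    - [0, -0.12, -0.064, -0.05, 0]
    - [0, -0.12, -0.064, -0.05, 0]
    - [0, -0.12, -0.064, -0.05, 0]

```text
time: 25.3
tool_pos: [0.4236, -0.1587, 0.2]
tool_rot: [3.141, -0.001, 0.787]
contact_force: [0.0, 0.9, -0.3]
opening: 0.0457
grip_force: 0.0
```

```bash
python3 - <<'E'
from h import *
s,c=snap('wrist','w4.png'); P=cloud('wrist',c,s)
print(s['tool_pos'])
m=(P[...,2]>.022)&(P[...,2]<.05)&(P[...,0]>.33)&(P[...,0]<.56)&(P[...,1]<.08)&(P[...,1]>-.42)
lab,n=ndimage.label(m)
for i in range(1,n+1):
    q=lab==i
    if q.sum()>150:
        p=P[q]; m0=(p.min(0)+p.max(0))/2; print(q.sum(),p.min(0).round(3),p.max(0).round(3),np.argwhere(q).mean(0).round(),lidat(P.reshape(-1,3),m0[0],m0[1],.035))
E
```

```text
[ 0.42357431 -0.15872385  0.20003752]
566 [ 0.443 -0.028  0.022] [0.489 0.003 0.05 ] [ 40. 192.] (201, array([ 0.4667, -0.0257]), np.float64(0.0014), array([0.052, 0.044]), (288, array([ 0.4653, -0.0075])))
209 [ 0.446 -0.05   0.022] [ 0.493 -0.031  0.05 ] [ 67. 231.] (96, array([ 0.4667, -0.0226]), np.float64(0.0018), array([0.052, 0.039]), (129, array([ 0.4699, -0.0383])))
2234 [ 0.411 -0.152  0.023] [ 0.467 -0.097  0.043] [148. 267.] (1978, array([ 0.4394, -0.1245]), np.float64(0.0003), array([0.056, 0.056]), (245, array([ 0.4395, -0.1243])))
```

View pics/w4.png

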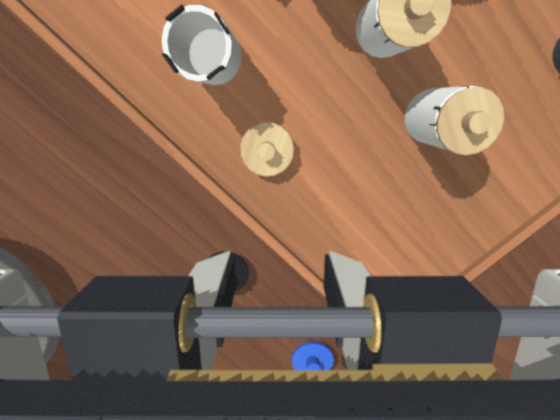

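The view shows lid L1 knocked aside to pixel (266,150), about (0.4395, -0.1245) in world coordinates. Jar D, still open, is at (200,45). I'll pick the lid up from there.

>>> step_arm:
  plan:
    - [0, 0.0355, -0.013, 0.05, 0]
    - [0, 0.0355, -0.013, 0.11, 0]
    - [0, 0.0355, -0.013, 0.165, 0]
    - [0, 0.0355, -0.013, 0.194, 0]
    - [0, 0.0355, -0.013, 0.194, 0]
    - [0, 0.0355, -0.013, 0.194, 0]
    - [1, 0.0355, -0.013, 0.194, 0]
    - [1, 0.0355, -0.013, 0.194, 0]
    - [1, 0.0355, -0.013, 0.194, 0]
    - [1, 0.0355, -0.013, 0.194, 0]
    - [1, 0.0355, -0.013, 0.194, 0]
    - [1, 0.0355, -0.013, 0.194, 0]
    - [1, 0.0355, -0.013, 0.15, 0]
    - [1, 0.0355, -0.013, 0.1, 0]
    - [1, 0.0355, -0.013, 0.063, 0]
    - [1, 0.0355, -0.013, 0.063, 0]
    - [1, 0.0355, -0.013, 0.063, 0]

```text
time: 27.48
tool_pos: [0.4379, -0.1246, 0.136]
tool_rot: [-3.14, 0.001, 0.786]
contact_force: [-0.3, -0.2, -0.7]
opening: 0.0169
grip_force: 25.0
```

```bash
python3 place.py .467 -.0228 .467 -.0228 .069 45
```

```text
27.475 [ 0.4379 -0.1246  0.136 ] [-3.14e+00  1.00e-03  7.86e-01] 0.01692120585861606 24.999935030937195
jar [ 0.4666 -0.0219] [0.056 0.056 0.011]
disc 3703 [0.02825757 0.02852759 0.02497975]
[ 0.0926 -0.0514  0.067   0.0004]
```

>>> step_arm:
  plan:
    - [1, 0.045, -0.026, 0, 0]
    - [1, 0.085, -0.048, 0, 0]
    - [1, 0.093, -0.052, 0, 0]
    - [1, 0.093, -0.052, 0.005, 0]
    - [1, 0.093, -0.052, 0.03, 0]
    - [1, 0.093, -0.052, 0.047, 0]
    - [1, 0.093, -0.052, 0.055, 0]
    - [1, 0.093, -0.052, 0.059, 0]
    - [1, 0.093, -0.052, 0.062, 0]
    - [1, 0.093, -0.052, 0.065, 0]
    - [1, 0.093, -0.052, 0.068, 0]
    - [1, 0.093, -0.052, 0.07, 0]
    - [1, 0.093, -0.052, 0.0715, 0]
    - [1, 0.093, -0.052, 0.0715, 0]
    - [1, 0.093, -0.052, 0.0715, 0]

```text
time: 29.4
tool_pos: [0.4687, -0.0228, 0.0686]
tool_rot: [3.138, -0.002, 0.786]
contact_force: [-8.1, -0.8, 27.3]
opening: 0.017
grip_force: 25.1
```

>>> step_arm:
  plan:
    - [1, 0, 0, -0.003, 0]
    - [1, 0, 0, -0.003, 0]
    - [0, 0, 0, -0.003, 0]
    - [0, 0, 0, -0.003, 0]
    - [0, 0, 0, -0.003, 0]
    - [0, 0, 0, -0.003, 0]
    - [0, 0, 0, -0.03, 0]
    - [0, 0, 0, -0.08, 0]
    - [-1, -0.05, 0, -0.1, -0.15]
    - [-1, -0.08, 0, -0.1, -0.3]
    - [-1, -0.08, 0, -0.1, -0.45]
    - [-1, -0.08, 0, -0.1, -0.6]
    - [-1, -0.08, 0, -0.1, -0.785]
    - [-1, -0.08, 0, -0.1, -0.785]
    - [-1, -0.08, 0, -0.1, -0.785]

```text
time: 31.28
tool_pos: [0.411, -0.0789, 0.1653]
tool_rot: [-3.142, 0.0, 1.567]
contact_force: [-0.3, -0.1, 0.4]
opening: 0.0918
grip_force: 0.0
```

```bash
python3 chk.py .4668 -.022
```

```text
31.275 [ 0.411  -0.0789  0.1653] [-3.142  0.     1.567] 0.09179554198950217
jar 3796 [ 0.4679 -0.022   0.0929] [0.055 0.055 0.014] 0.0903 top 0.10634137309942965 tilt [0.001 0.005 0.09 ]
None
None
```

All four lids are home and level. Now jar D.

>>> step_arm:
  plan:
    - [-1, 0.035, 0.035, 0, 0]
    - [-1, 0.057, 0.0565, 0, 0]
    - [-1, 0.057, 0.0565, 0.01, 0]
    - [-1, 0.057, 0.0565, 0.06, 0]
    - [-1, 0.057, 0.0565, 0.11, 0]
    - [-1, 0.057, 0.0565, 0.145, 0]
    - [-1, 0.057, 0.0565, 0.145, 0]
    - [-1, 0.057, 0.0565, 0.145, 0]
    - [1, 0.057, 0.0565, 0.145, 0]
    - [1, 0.057, 0.0565, 0.145, 0]
    - [1, 0.057, 0.0565, 0.145, 0]
    - [1, 0.057, 0.0565, 0.145, 0]
    - [1, 0.057, 0.0565, 0.145, 0]
    - [1, 0.057, 0.0565, 0.145, 0]
    - [1, 0.057, 0.0565, 0.12, 0]
    - [1, 0.057, 0.0565, 0.07, 0]
    - [1, 0.057, 0.0565, 0.02, 0]
    - [1, 0.057, 0.0565, -0.01, 0]
    - [1, 0.057, 0.0565, -0.01, 0]
  grip_force: 40

```text
time: 33.7
tool_pos: [0.4687, -0.0221, 0.1766]
tool_rot: [3.137, 0.001, 1.571]
contact_force: [-0.6, -0.2, -5.6]
opening: 0.0552
grip_force: 40.0
```

```bash
cat > jz.py <<'E'
from h import *
import sys
a=list(map(float,sys.argv[1:]))
s,c=snap('wrist'); P=cloud('wrist',c,s).reshape(-1,3); p=s['tool_pos']; yw=s['tool_rot'][2]
print(s['time'],p.round(4),s['tool_rot'].round(3),s['opening'],s['grip_force'],s['contact_force'].round(1))
D=P-p; T=np.c_[D[:,0]*np.cos(yw)+D[:,1]*np.sin(yw),D[:,0]*np.sin(yw)-D[:,1]*np.cos(yw),D[:,2]]
k=T[(np.hypot(T[:,0],T[:,1])<.036)&(T[:,2]>.063)&(T[:,2]<.078)]   # lid disc relative to TCP
if len(k): print('disc x max-28mm',(np.percentile(k[:,0],99.5)-.028).round(4),'z',np.median(k[:,2]).round(4),'y',k[:,1].min().round(4),k[:,1].max().round(4),len(k))
if len(a)>=4: print(shift(*a[:4],s))
E
python3 jz.py .5786 .3213 .131 97.6
```

```text
33.7 [ 0.4687 -0.0221  0.1766] [3.137e+00 1.000e-03 1.571e+00] 0.05517495154424846 39.993061451241374 [-0.6 -0.2 -5.6]
disc x max-28mm 0.0 z 0.0699 y -0.0342 0.0342 8709
[ 0.3434  0.1099  0.0456 -0.1326]
```

>>> step_arm:
  plan:
    - [1, 0.05, 0.016, 0, -0.03]
    - [1, 0.1, 0.032, 0, -0.06]
    - [1, 0.15, 0.048, 0, -0.09]
    - [1, 0.2, 0.064, 0, -0.12]
    - [1, 0.25, 0.08, 0, -0.133]
    - [1, 0.3, 0.096, 0, -0.133]
    - [1, 0.343, 0.11, 0, -0.133]
    - [1, 0.343, 0.11, 0, -0.133]
    - [1, 0.343, 0.11, 0, -0.133]
    - [1, 0.343, 0.11, 0, -0.133]

```text
time: 35.0
tool_pos: [0.5772, 0.3199, 0.1742]
tool_rot: [-3.14, 0.001, 1.703]
contact_force: [0.0, -0.9, -3.3]
opening: 0.0546
grip_force: 40.0
```

```bash
python3 jz.py .5786 .3213 .131 97.6; python3 - <<'E'
from h import *
s,c=snap('wrist','w5.png'); P=cloud('wrist',c,s).reshape(-1,3)
a=np.radians(7.6); R=np.array([[np.cos(a),np.sin(a)],[-np.sin(a),np.cos(a)]])
q=P[(P[:,2]>.123)&(P[:,2]<.134)&(P[:,0]>.5)&(P[:,0]<.7)]; l=q[:,:2]@R.T; p=R@s['tool_pos'][:2]
print('tool local',p)
for w in (l[:,0]>p[0],l[:,0]<=p[0]):
    L=l[w]; print(len(L), np.percentile(L[:,0],[1,5,50,95,99]).round(4),np.percentile(L[:,1],[1,99]).round(4))
E
```

```text
35.0 [0.5772 0.3199 0.1742] [-3.140e+00  1.000e-03  1.703e+00] 0.054598991709171214 39.99856216600165 [ 0.  -0.9 -3.3]
disc x max-28mm -0.0 z 0.0699 y -0.0341 0.0341 8680
[ 0.0012  0.0016  0.0432 -0.0008]
tool local [0.61462394 0.24072725]
1974 [0.6484 0.6489 0.6557 0.662  0.6627] [0.1086 0.2849]
1913 [0.5682 0.5689 0.5751 0.582  0.5824] [0.1087 0.2848]
```

View pics/w5.png

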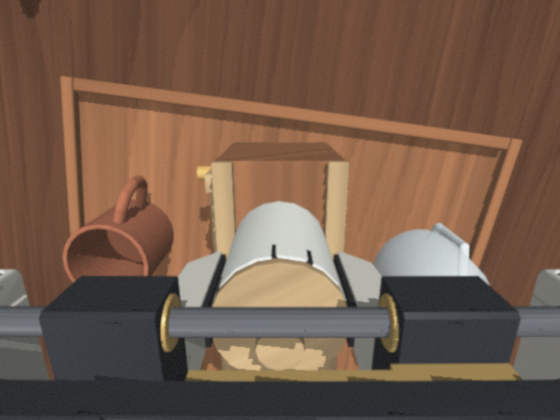

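The wrist view shows the jar at (280,270), centred between the rails at x ≈ 223 and x ≈ 337. I'll lower and release it.

>>> step_arm:
  plan:
    - [1, 0.001, 0.001, 0.02, 0]
    - [1, 0.001, 0.001, 0.034, 0]
    - [1, 0.001, 0.001, 0.04, 0]
    - [1, 0.001, 0.001, 0.043, 0]
    - [1, 0.001, 0.001, 0.0445, 0]
    - [1, 0.001, 0.001, 0.0445, 0]

```text
time: 35.85
tool_pos: [0.5785, 0.3223, 0.1312]
tool_rot: [3.141, -0.0, 1.704]
contact_force: [1.1, -0.2, -4.0]
opening: 0.0545
grip_force: 40.0
```

>>> step_arm:
  plan:
    - [0.1, 0, 0, 0, 0]
    - [-0.4, 0, 0, 0, 0]
    - [-1, 0, 0, 0, 0]
    - [-1, 0, 0, 0, 0]
    - [-1, 0, 0, 0, 0]
    - [-1, 0, 0, -0.02, 0]
    - [-1, 0, 0, -0.06, 0]
    - [-1, 0, 0, -0.105, 0]
    - [-1, -0.06, 0, -0.11, 0]
    - [-1, -0.12, 0, -0.11, 0]
    - [-1, -0.12, 0, -0.11, 0]
    - [-1, -0.12, 0, -0.11, 0]

```text
time: 37.35
tool_pos: [0.5943, 0.2035, 0.241]
tool_rot: [3.141, -0.001, 1.703]
contact_force: [0.5, 0.6, -0.3]
opening: 0.092
grip_force: 0.0
```

```bash
cat > onc.py <<'E'
from h import *
import sys
a=np.radians(7.6); R=np.array([[np.cos(a),np.sin(a)],[-np.sin(a),np.cos(a)]])
s,c=snap('wrist'); P=cloud('wrist',c,s).reshape(-1,3); print(s['time'],s['tool_pos'].round(4),s['tool_rot'].round(3),s['opening'])
q=P[(P[:,2]>.19)&(P[:,2]<.207)&(P[:,1]>.05)&(P[:,0]>.5)&(P[:,0]<.7)]; l=q[:,:2]@R.T
for y in map(float,sys.argv[1].split(',')):
    w=abs(l[:,1]-y)<.034; k=l[w]
    if len(k): print(y,len(k),((k.max(0)+k.min(0))/2).round(4),np.ptp(k,0).round(4),np.median(q[w,2]).round(4),np.linalg.lstsq(np.c_[k-k.mean(0),np.ones(len(k))],q[w,2],rcond=None)[0].round(3))
if len(sys.argv)>2: print(shift(*map(float,sys.argv[2:6]),s))
E
python3 onc.py .242 .602 -.0276 .22 135
```

```text
37.35 [0.5943 0.2035 0.241 ] [ 3.141e+00 -1.000e-03  1.703e+00] 0.09200406774680017
0.242 5955 [0.6162 0.239 ] [0.0553 0.0484] 0.2006 [-0.003  0.003  0.201]
[-0.23   -0.0229  0.021  -0.6532]
```

Jar D stands upright and centred. Next is jar A.

>>> step_arm:
  plan:
    - [-1, -0.06, -0.006, 0, -0.12]
    - [-1, -0.12, -0.012, 0, -0.24]
    - [-1, -0.18, -0.018, 0, -0.36]
    - [-1, -0.23, -0.0225, 0, -0.478]
    - [-1, -0.23, -0.0225, 0.02, -0.478]
    - [-1, -0.23, -0.0225, 0.08, -0.478]
    - [-1, -0.23, -0.0225, 0.13, -0.478]
    - [-1, -0.23, -0.0225, 0.18, -0.478]
    - [-1, -0.23, -0.0225, 0.221, -0.478]
    - [-1, -0.23, -0.0225, 0.221, -0.478]
    - [-1, -0.23, -0.0225, 0.221, -0.478]

```text
time: 38.78
tool_pos: [0.6038, -0.027, 0.0214]
tool_rot: [3.14, 0.002, 2.183]
contact_force: [0.4, -0.3, 1.4]
opening: 0.0917
grip_force: 0.0
```

```bash
python3 jz.py .602 -.0277 .02 125
```

```text
38.775 [ 0.6038 -0.027   0.0214] [3.140e+00 2.000e-03 2.183e+00] 0.09165434724060453 0.0 [ 0.4 -0.3  1.4]
disc x max-28mm 0.0006 z 0.0689 y -0.0286 0.0258 8118
[ 0.0005 -0.0019  0.0014  0.0014]
```

>>> step_arm:
  plan:
    - [1, 0, -0.001, 0, 0]
    - [1, 0, -0.001, 0, 0]
    - [1, 0, -0.001, 0, 0]
    - [1, 0, -0.001, 0, 0]
    - [1, 0, -0.001, 0, 0]
    - [1, 0, -0.001, 0, 0]
    - [1, 0, -0.001, -0.02, 0]
    - [1, 0, -0.001, -0.07, 0]
    - [1, 0, -0.001, -0.12, 0]
    - [1, 0, -0.001, -0.155, 0]
    - [1, 0.01, 0.005, -0.155, 0.1]
    - [1, 0.06, 0.037, -0.155, 0.25]
    - [1, 0.1, 0.061, -0.155, 0.4]
    - [1, 0.14, 0.086, -0.155, 0.478]
    - [1, 0.18, 0.111, -0.155, 0.478]
    - [1, 0.22, 0.136, -0.155, 0.478]
    - [1, 0.239, 0.147, -0.155, 0.478]
    - [1, 0.239, 0.147, -0.155, 0.478]
    - [1, 0.239, 0.147, -0.155, 0.478]
  grip_force: 40

```text
time: 41.2
tool_pos: [0.5857, 0.2512, 0.1742]
tool_rot: [-3.14, 0.001, 1.703]
contact_force: [0.2, 0.3, -4.0]
opening: 0.0543
grip_force: 40.0
```

```bash
python3 jz.py .5876 .2539 .13 97.6; python3 onc.py .242
```

```text
41.2 [0.5857 0.2512 0.1742] [-3.140e+00  1.000e-03  1.703e+00] 0.0542519486976804 39.99925016250224 [ 0.2  0.3 -4. ]
disc x max-28mm 0.0008 z 0.0702 y -0.0343 0.0342 9010
[ 0.0025  0.0022  0.0442 -0.0004]
41.25 [0.5859 0.2509 0.1744] [-3.141e+00  1.000e-03  1.702e+00] 0.054482627456645304
0.242 10418 [0.6164 0.243 ] [0.0555 0.0547] 0.2005 [-0.003  0.003  0.201]
```

>>> step_arm:
  plan:
    - [1, 0.0017, 0.002, 0.02, 0]
    - [1, 0.0017, 0.002, 0.034, 0]
    - [1, 0.0017, 0.002, 0.04, 0]
    - [1, 0.0017, 0.002, 0.043, 0]
    - [1, 0.0017, 0.002, 0.0445, 0]
    - [1, 0.0017, 0.002, 0.0445, 0]

```text
time: 42.05
tool_pos: [0.5877, 0.2546, 0.131]
tool_rot: [3.141, -0.0, 1.704]
contact_force: [-1.0, 0.9, -1.9]
opening: 0.0545
grip_force: 40.0
```

>>> step_arm:
  plan:
    - [0.1, 0, 0, 0, 0]
    - [-0.4, 0, 0, 0, 0]
    - [-1, 0, 0, 0, 0]
    - [-1, 0, 0, 0, 0]
    - [-1, 0, 0, 0, 0]
    - [-1, 0, 0, -0.02, 0]
    - [-1, 0, 0, -0.06, 0]
    - [-1, 0, 0, -0.105, 0]
    - [-1, -0.06, 0, -0.11, 0]
    - [-1, -0.12, 0, -0.11, 0]
    - [-1, -0.12, 0, -0.11, 0]
    - [-1, -0.12, 0, -0.11, 0]

```text
time: 43.55
tool_pos: [0.6034, 0.1355, 0.2403]
tool_rot: [-3.142, -0.0, 1.703]
contact_force: [-0.6, 0.3, -0.4]
opening: 0.0921
grip_force: 0.0
```

```bash
python3 onc.py .174,.242 .604 -.1237 .02 45
```

```text
43.55 [0.6034 0.1355 0.2403] [-3.142 -0.     1.703] 0.09205501005809535
0.174 5773 [0.6164 0.1711] [0.0555 0.0466] 0.201 [-0.003 -0.003  0.201]
[-0.2571 -0.0336  0.2203  0.9177]
```

Jar A stands well. Next is jar B.

>>> step_arm:
  plan:
    - [-1, -0.06, -0.008, 0, 0.18]
    - [-1, -0.12, -0.016, 0, 0.36]
    - [-1, -0.18, -0.024, 0, 0.54]
    - [-1, -0.24, -0.031, 0, 0.72]
    - [-1, -0.257, -0.0336, 0, 0.918]
    - [-1, -0.257, -0.0336, 0, 0.918]
    - [-1, -0.257, -0.0336, 0.05, 0.918]
    - [-1, -0.257, -0.0336, 0.1, 0.918]
    - [-1, -0.257, -0.0336, 0.15, 0.918]
    - [-1, -0.257, -0.0336, 0.2, 0.918]
    - [-1, -0.257, -0.0336, 0.22, 0.918]
    - [-1, -0.257, -0.0336, 0.22, 0.918]
    - [-1, -0.257, -0.0336, 0.22, 0.918]

```text
time: 45.22
tool_pos: [0.6054, -0.1227, 0.0217]
tool_rot: [3.14, -0.001, 0.789]
contact_force: [0.5, 0.6, 0.5]
opening: 0.0919
grip_force: 0.0
```

```bash
python3 jz.py .604 -.1237 .02 45; python3 -c "
from h import *
print(shift(.5966,.1865,.175,97.6))"
```

```text
45.225 [ 0.6054 -0.1227  0.0217] [ 3.14e+00 -1.00e-03  7.89e-01] 0.09193916676257835 0.0 [0.5 0.6 0.5]
disc x max-28mm -0.0012 z 0.0687 y -0.0268 0.0271 7498
[-0.0017 -0.0003  0.0017  0.0037]
[ 0.2133 -0.2246 -0.153  -0.9152]
```

>>> step_arm:
  plan:
    - [1, -0.001, 0, 0, 0]
    - [1, -0.001, 0, 0, 0]
    - [1, -0.001, 0, 0, 0]
    - [1, -0.001, 0, 0, 0]
    - [1, -0.001, 0, 0, 0]
    - [1, -0.001, 0, 0, 0]
    - [1, -0.001, 0, -0.02, 0]
    - [1, -0.001, 0, -0.07, 0]
    - [1, -0.001, 0, -0.12, 0]
    - [1, -0.001, 0, -0.155, 0]
    - [1, 0.03, -0.032, -0.155, -0.18]
    - [1, 0.06, -0.064, -0.155, -0.36]
    - [1, 0.095, -0.1, -0.155, -0.54]
    - [1, 0.13, -0.137, -0.155, -0.72]
    - [1, 0.16, -0.168, -0.155, -0.9]
    - [1, 0.19, -0.2, -0.155, -0.918]
    - [1, 0.212, -0.224, -0.155, -0.918]
    - [1, 0.213, -0.225, -0.155, -0.918]
    - [1, 0.213, -0.225, -0.155, -0.918]
    - [1, 0.213, -0.225, -0.155, -0.918]
  grip_force: 40

```text
time: 47.78
tool_pos: [0.5956, 0.1848, 0.1749]
tool_rot: [-3.141, 0.0, 1.703]
contact_force: [-0.2, -0.5, -3.8]
opening: 0.055
grip_force: 40.0
```

```bash
python3 jz.py .5966 .1865 .13 97.6; python3 onc.py .174,.242
```

```text
47.775 [0.5956 0.1848 0.1749] [-3.141  0.     1.703] 0.05501843396759192 39.999114205129445 [-0.2 -0.5 -3.8]
disc x max-28mm 0.0015 z 0.0698 y -0.0341 0.034 9210
[ 0.0015  0.0012  0.0449 -0.0009]
47.825 [0.5958 0.1848 0.1751] [-3.141  0.     1.702] 0.055456892831259395
0.174 10482 [0.6168 0.1764] [0.0555 0.0561] 0.201 [-0.003 -0.006  0.201]
0.242 3248 [0.6163 0.2222] [0.0487 0.0148] 0.2004 [-0.001  0.2    0.2  ]
```

>>> step_arm:
  plan:
    - [1, 0.0005, 0.001, 0.02, 0]
    - [1, 0.0005, 0.001, 0.034, 0]
    - [1, 0.0005, 0.001, 0.04, 0]
    - [1, 0.0005, 0.001, 0.043, 0]
    - [1, 0.0005, 0.001, 0.0445, 0]
    - [1, 0.0005, 0.001, 0.0445, 0]

```text
time: 48.62
tool_pos: [0.5967, 0.1866, 0.1311]
tool_rot: [3.141, 0.0, 1.704]
contact_force: [0.3, -0.7, -4.0]
opening: 0.0551
grip_force: 40.0
```

>>> step_arm:
  plan:
    - [0.1, 0, 0, 0, 0]
    - [-0.4, 0, 0, 0, 0]
    - [-1, 0, 0, 0, 0]
    - [-1, 0, 0, 0, 0]
    - [-1, 0, 0, 0, 0]
    - [-1, 0, 0, -0.02, 0]
    - [-1, 0, 0, -0.06, 0]
    - [-1, 0, 0, -0.105, 0]
    - [-1, -0.06, 0, -0.11, 0]
    - [-1, -0.12, 0, -0.11, 0]
    - [-1, -0.12, 0, -0.11, 0]
    - [-1, -0.12, 0, -0.11, 0]

```text
time: 50.12
tool_pos: [0.6124, 0.0678, 0.2408]
tool_rot: [-3.141, -0.0, 1.703]
contact_force: [-0.3, -0.2, 0.3]
opening: 0.0918
grip_force: 0.0
```

```bash
python3 onc.py .106,.176 .5855 -.2243 .02 45
```

```text
50.125 [0.6124 0.0678 0.2408] [-3.141 -0.     1.703] 0.09182683718486716
0.106 5750 [0.6166 0.103 ] [0.0552 0.0469] 0.2003 [ 0.    -0.001  0.2  ]
[-0.286  -0.0651  0.2208  0.9176]
```

Jar B is placed. Last one: jar C.

>>> step_arm:
  plan:
    - [-1, -0.06, -0.014, 0, 0.18]
    - [-1, -0.12, -0.027, 0, 0.36]
    - [-1, -0.18, -0.041, 0, 0.54]
    - [-1, -0.24, -0.055, 0, 0.72]
    - [-1, -0.286, -0.065, 0, 0.918]
    - [-1, -0.286, -0.065, 0, 0.918]
    - [-1, -0.286, -0.065, 0.05, 0.918]
    - [-1, -0.286, -0.065, 0.1, 0.918]
    - [-1, -0.286, -0.065, 0.15, 0.918]
    - [-1, -0.286, -0.065, 0.2, 0.918]
    - [-1, -0.286, -0.065, 0.22, 0.918]
    - [-1, -0.286, -0.065, 0.22, 0.918]
    - [-1, -0.286, -0.065, 0.22, 0.918]

```text
time: 51.8
tool_pos: [0.5872, -0.2236, 0.0222]
tool_rot: [3.139, -0.001, 0.788]
contact_force: [0.4, -0.3, 0.2]
opening: 0.092
grip_force: 0.0
```

```bash
python3 jz.py .5853 -.2243 .02 45; python3 -c "
from h import *
print(shift(.6056,.1191,.175,97.6))"
```

```text
51.8 [ 0.5872 -0.2236  0.0222] [ 3.139e+00 -1.000e-03  7.880e-01] 0.09203895346027025 0.0 [ 0.4 -0.3  0.2]
disc x max-28mm -0.0021 z 0.0681 y -0.0279 0.0261 7284
[-0.0019 -0.0009  0.0022  0.0025]
[ 0.256  -0.2292 -0.1525 -0.9161]
```

>>> step_arm:
  plan:
    - [1, -0.002, -0.001, 0, 0]
    - [1, -0.002, -0.001, 0, 0]
    - [1, -0.002, -0.001, 0, 0]
    - [1, -0.002, -0.001, 0, 0]
    - [1, -0.002, -0.001, 0, 0]
    - [1, -0.002, -0.001, 0, 0]
    - [1, -0.002, -0.001, -0.02, 0]
    - [1, -0.002, -0.001, -0.07, 0]
    - [1, -0.002, -0.001, -0.12, 0]
    - [1, -0.002, -0.001, -0.155, 0]
    - [1, 0.036, -0.033, -0.155, -0.18]
    - [1, 0.075, -0.067, -0.155, -0.36]
    - [1, 0.115, -0.103, -0.155, -0.54]
    - [1, 0.155, -0.139, -0.155, -0.72]
    - [1, 0.195, -0.175, -0.155, -0.9]
    - [1, 0.235, -0.21, -0.155, -0.918]
    - [1, 0.256, -0.229, -0.155, -0.918]
    - [1, 0.256, -0.229, -0.155, -0.918]
    - [1, 0.256, -0.229, -0.155, -0.918]
    - [1, 0.256, -0.229, -0.155, -0.918]
  grip_force: 40

```text
time: 54.35
tool_pos: [0.6048, 0.1173, 0.1755]
tool_rot: [-3.141, 0.0, 1.702]
contact_force: [-0.8, 0.1, -3.7]
opening: 0.0547
grip_force: 40.0
```

```bash
python3 jz.py .6056 .1191 .13 97.6; python3 onc.py .106
```

```text
54.35 [0.6048 0.1173 0.1755] [-3.141  0.     1.702] 0.05467283923782718 39.95921310503036 [-0.8  0.1 -3.7]
disc x max-28mm 0.0019 z 0.0693 y -0.0342 0.0342 9367
[ 0.0017  0.001   0.0455 -0.0011]
54.4 [0.6049 0.1173 0.1757] [-3.141  0.     1.702] 0.05476046802719643
0.106 10224 [0.6168 0.1075] [0.0554 0.0555] 0.2003 [0.001 0.001 0.2  ]
```

>>> step_arm:
  plan:
    - [1, 0, 0.001, 0.02, 0]
    - [1, 0, 0.001, 0.034, 0]
    - [1, 0, 0.001, 0.04, 0]
    - [1, 0, 0.001, 0.043, 0]
    - [1, 0, 0.001, 0.0445, 0]
    - [1, 0, 0.001, 0.0445, 0]

```text
time: 55.2
tool_pos: [0.6061, 0.1187, 0.1317]
tool_rot: [3.141, 0.0, 1.704]
contact_force: [0.1, -1.2, -3.1]
opening: 0.0548
grip_force: 40.0
```

>>> step_arm:
  plan:
    - [0.1, 0, 0, 0, 0]
    - [-0.4, 0, 0, 0, 0]
    - [-1, 0, 0, 0, 0]
    - [-1, 0, 0, 0, 0]
    - [-1, 0, 0, 0, 0]
    - [-1, 0, 0, -0.02, 0]
    - [-1, 0, 0, -0.06, 0]
    - [-1, 0, 0, -0.105, 0]
    - [-1, -0.06, 0, -0.11, 0]
    - [-1, -0.12, -0.05, -0.11, 0]
    - [-1, -0.18, -0.1, -0.11, 0]
    - [-1, -0.24, -0.15, -0.11, 0]
    - [-1, -0.3, -0.15, -0.11, 0]
    - [-1, -0.3, -0.15, -0.11, 0]

```text
time: 56.95
tool_pos: [0.4961, -0.2012, 0.2417]
tool_rot: [3.141, 0.001, 1.702]
contact_force: [-0.1, 0.3, 0.3]
opening: 0.092
grip_force: 0.0
```

```bash
python3 - <<'E'
from h import *
a=np.radians(7.6); R=np.array([[np.cos(a),np.sin(a)],[-np.sin(a),np.cos(a)]])
s,c=snap('top','topF.png'); P=cloud('top',c,s).reshape(-1,3)
s2,c2=snap('side','sideF.png')
q=P[(P[:,2]>.192)&(P[:,2]<.209)&(P[:,1]>.05)&(P[:,0]>.5)&(P[:,0]<.7)]; l=q[:,:2]@R.T
for y in (.038,.107,.176,.242):
    w=abs(l[:,1]-y)<.031; k=l[w]
    if len(k): print(y,len(k),((k.max(0)+k.min(0))/2).round(4),np.ptp(k,0).round(4),np.median(q[w,2]).round(4),np.linalg.lstsq(np.c_[k-k.mean(0),np.ones(len(k))],q[w,2],rcond=None)[0].round(3))
cv2.imwrite('pics/F.png',np.hstack([c['img'][60:360,60:340],c2['img'][100:400,60:340]])[:,:,::-1])
E
```

```text
0.038 596 [0.6174 0.0391] [0.0557 0.0546] 0.202 [0.026 0.008 0.202]
0.107 610 [0.6166 0.108 ] [0.0547 0.0574] 0.2019 [0.024 0.012 0.202]
0.176 614 [0.6171 0.1766] [0.0549 0.0543] 0.2025 [0.027 0.022 0.202]
0.242 632 [0.6169 0.2427] [0.0546 0.055 ] 0.2019 [0.025 0.033 0.202]
```

View pics/F.png

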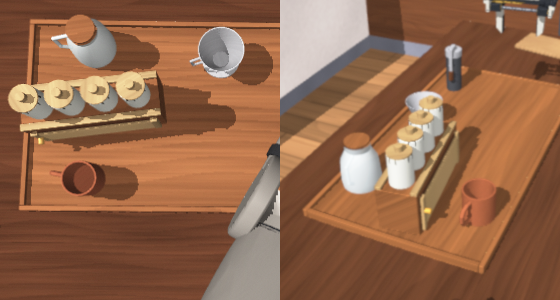

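Both views show the four closed jars standing upright in a row between the rails: top view at (25–133, 90–98), side view at (400–432, 105–165). The bystanders haven't moved. Handing in.

```bash
python3 -c "
from cell import *
print(hand_in())"
```

```text
the job is handed in; nothing more can be done
None
```

All four jars have their lids pressed home and level, and stand upright in a row between the cabinet rails; the job was handed in at about 57 s with the bystanders and look-alike lids untouched.

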